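# Switch on the curing lamp behind its shield with the hooked rod

## Robot

A 6-joint arm with a two-finger parallel gripper is mounted at the origin on the work surface. World frame = base frame: x ahead of the robot, y to its left, z up, the work surface at z = 0. Lengths are in mm, angles in rad, forces in N, time in s.
With the tool pointing down it reaches from about 250 to 725 mm from the base axis. Payload 4 kg.
Tool frame: the origin (TCP) lies midway between the tips of the shut fingers; the grasp point (between the pads) lies 19 mm behind it; z points along the fingers, y is the line along which they close (so a half turn about z gives the same grasp; the last joint's range is limited). The gripper opens to 85 mm and grips with 20 to 120 N. Pads are 22 mm wide; open, the fingers measure 114 mm over their backs; the gripper's body (76 mm by 85 mm) begins 54 mm behind the grasp point. The pads swing forward as they close: fully open they stand 13 mm farther back than shut.
Start: joints at [1.183, 0.241, 0.005, 1.335, 0, 1.571], TCP at [189.074, 462.872, 231.306] pointing down, gripper open.
Joint ranges: [-2.72, 2.72], [-1.05, 1.87], [-1.09, 1.28], [-1.99, 2.15], [-1.42, 1.44], [-3.14, 3.14]. Speed limits (rad/s): [2.79, 2.79, 3.14, 3.14, 3.14, 3.14].

## Interface

Orientations are given as a rotation vector (axis times angle).
In Python, from station import ctrl, optics, order gives the robot as it stands. The module is installed in compiled form; this text tells all that it offers.
- The arm moves only by the shell command python3 -m pendant 'ROWS' [OPENING] [FORCE]. ROWS is a JSON object of lists of equal length, an entry for each row: "travel": the shift along the tool's x, y, z in mm, a list of three; "roll": the turn about the tool's z in degrees. A call has 1 to 20 rows; each row shifts and turns the commanded pose from where the row before left it, along the tool's axes as they then stand; what a row does not reach is not made up. A row lasts 1/10 s, in which the tool goes at most 50 mm and 8.59 degrees, less where a joint would pass 70% of its speed; a pose out of reach is approached as far as the arm can. A call with a gripper value outside its range is refused whole. OPENING is the finger opening in mm, from 0 to 85.4, set as the call begins (- or left out, the last holds). The fingers move at their own pace and stop on an object; FORCE is the grip in N (left out, the last holds). Time passes only in rows, so rows that do not move let the fingers close. It gives the time, the measured TCP pose, the force, the opening and the grip force at its end, in the units of the state.
- ctrl.observe(): the state, without advancing time (a new reading comes with each control period).
- optics.read_camera(name): name is "scene" or "top" or "wrist"; returns (picture, depth): 420x560x3 uint8, blue, green, red; 420x560 float32, mm along the optical axis (not along the pixel's ray), 0 where there is no reading.
- optics.get_calibration(name): a dict with "fov_y" (degrees; the focal length in pixels is half the picture's height over the tangent of half this angle, whatever the lens; pixels are square), "cx", "cy" (the principal point, pixels), "dist_coeffs" ([k1, k2, p1, p2, k3] as OpenCV has them; the pictures are not rectified), "extrinsics" (4x4, takes a point from camera to world coordinates); the wrist camera has in their place "mount" (4x4, takes a point from camera to tool coordinates, whose origin is the TCP and whose axes are the flange's). Camera axes: x right, y down, z forward; pixel columns grow to the right and rows downward; lengths in mm; the calibration is good to about 2 mm. A picture is of the moment at which its call begins: read the wrist's pose just before it. get_calibration takes no time and is no camera call.
- order.hand_in(): hands the job in; it is judged then, once.
The state is a dict: "time_s": time; "q": joint angles; "joint_velocities": joint speeds; "tau": joint torques, N m; "tool_pos": TCP position; "eef_rot": TCP orientation; "force": force on the tool from outside, world axes, zero at the start; "torque": the same for the moment, N m; "finger_gap": finger opening in mm; "grip_force": force on a finger pad.
Only numpy, scipy, OpenCV 4.12 (cv2) and the standard library are available. Lean on these libraries where they do the work, as an engineer would, in place of code of your own. Each camera call takes 0.05 s, during which the arm holds its last target. There are 200 camera calls.

## Task

The curing lamp stands behind an amber light shield. Take the hooked rod from its forked stand, reach over the shield, and with the rod's tip find the red thumb piece in the blue guard slot on the lamp and push it towards the lamp's left (+y) end until it is fully home; keep it pressed against its stop for about half a second with a firm but gentle push of about 5 N, never loading the lamp or its shield with more than 7 N. Then lay the rod back in both forks of its stand as it was and let go; keep the robot itself off lamp, shield and stand, and leave the jar, beaker and tip box alone.

Things in the scene. Friction and masses are not known exactly. Their poses are not given: they have to be found in the camera images.
- station: Fixed curing lamp with its light shield. Origin on the bench below the middle of the switch slot; z up, x from the shield to the lamp (away from the robot), y to the left. White housing 70 (x) by 160 (y) by 60 high, centred on the origin; behind it, at x 45 to 135, the low lamp head, up to 60 high. The blue guard slot is on the housing's top.
- shield_top (a point): Middle of the top of the amber shield's aluminium rail, at (-55, 0, 135) in the station's frame, axes as the station's. The shield stands from the bench, 250 wide along y and 10 thick (its feet 50 along x).
- slot (a point): Middle of the slot floor, 60 above the bench, axes as the station's. Slot open at the top, 26 wide inside (x), 136 long inside (y), walls 25 high (top 85 above the bench): too narrow for fingers. A red thumb piece, 18 (x) by 14 (y), stands 2 to 20 above the floor on a 46 long, 2 thick steel strip on the floor, middle at x = 0.
- lever (a joint): Travel of the thumb piece along the station's +y, m: 0 off, 0.035 hard stop (on). Starts at 0 to 0.008, stays where left; about 1.5 N friction, no spring. Find the piece by feel: its middle is at y = -17.5 mm + c + this value; c, between -14 and +14 mm, differs each time and is not reported.
- rod: Loose hooked rod, about 0.12 kg. Blue grip 120 long (x), 16 wide (y), 20 high (z), origin at its middle; balance point 10 to 25 ahead along x. A steel bar, 8 diameter, leaves the grip's +x end, runs to x = 110 and bends straight down (-z) to z = -85, with a round tip 10 in diameter. Starts in the stand, its axes along the stand's.
- rod_tip (a point): Lowest point of the rod's tip, at (110, 0, -85) in the rod's frame, axes as the rod's.
- stand: Fixed stand, origin on the bench below its middle: base 150 by 70 by 12 high, two steel forks 10 thick at x = -50 and +50, saddles 100 above the bench. Each fork is 24 wide inside (y) up to 111 above the bench and flares outward to 122. Between the forks the space under the grip is free down to the base. The rod's bent end hangs beyond the +x fork.
- cradle (a point): Where the rod's origin lies when the rod rests in both forks, 110 above the bench, axes as the stand's.
- jar: Amber jar, 60 diameter, 90 high, origin under its centre; leave alone.
- beaker: Glass beaker, 66 diameter, 85 high, origin under its centre; leave alone.
- tipbox: Green pipette-tip box, 110 by 75 by 55 high, origin under its centre; leave alone.
Not all that is in view belongs to the job. There is more than one size of the rod; the one meant has the size given above.

How it is judged (in metres and radians):
On the way, in this order (a step that is already met when the one before it is completed fails the run):
1. the rod's tip has been let down into the switch slot over the shield (z of rod_tip in the frame of slot below 0.022 m and x of rod_tip in the frame of slot between -0.014 and 0.014 m and y of rod_tip in the frame of slot between -0.07 and 0.07 m), for 0.1 s.
2. the thumb piece is at its stop (within 1.5 mm) and pressed there by the rod with more than 3 N for 0.2 s (value of joint lever above 0.0335 m and contact force between rod and station above 3 N and z of rod_tip in the frame of slot below 0.022 m), for 0.2 s.
At the end, for the whole second after the job is handed in: The thumb piece is within 1.5 mm of its stop; the rod rests still in both forks of its stand, its origin within 15 mm along, 7 mm across and 4 mm in height of the cradle point, within 0.12 rad in direction and tilt, and released (value of joint lever above 0.0335 m and x of rod in the frame of cradle between -0.015 and 0.015 m and y of rod in the frame of cradle between -0.007 and 0.007 m and z of rod in the frame of cradle between -0.004 and 0.004 m and angle between the x axis of rod and the x axis of stand, either way round below 0.12 rad and angle between rod's own z axis and vertical below 0.12 rad and linear speed of rod below 0.02 m/s); the robot touches nothing.
It fails at once if the rod loads the lamp, its switch or the shield with more than 7.5 N (contact force between rod and station above 7.5 N).
It fails at once if the robot itself touches the lamp, switch or shield (contact force between any of the arm, the fingers and station above 0.5 N).
It fails at once if the robot itself bumps the stand (contact force between any of the arm, the fingers and stand above 3 N).
It fails at once if the jar, beaker or tip box is moved more than 10 mm (distance of any of jar, beaker, tipbox from where it was at the start of the episode above 0.01 m).
It also fails if it takes over 69 s, if anything falls off the work surface, if the arm or the gripper's body presses on something with over 40 N, if the wrist force passes 120 N, or if a joint passes its speed limit or range.

## Working session

There is one attempt and no reset: what is moved stays moved. The work goes in short steps, Python scripts to look and compute and a shell command to move; the robot and the scene stay as the last step left them, time stands still between calls to the robot, and variables do not carry over. Pictures are saved under pics/ and viewed, at most 10 in all, crops included, and the job is handed in when it is done.

```bash
mkdir -p pics; cat > h.py <<'E'
import numpy as np, cv2, json
from station import ctrl, optics, order
from scipy.spatial.transform import Rotation as R
def K(c):
    f=210/np.tan(np.radians(c["fov_y"])/2)
    return np.array([[f,0,c["cx"]],[0,f,c["cy"]],[0,0,1.]])
def T(name,st=None):
    c=optics.get_calibration(name)
    if "extrinsics" in c: return np.array(c["extrinsics"])
    st=st or ctrl.observe(); M=np.eye(4); M[:3,:3]=R.from_rotvec(st["eef_rot"]).as_matrix(); M[:3,3]=st["tool_pos"]
    return M@np.array(c["mount"])
def rays(name,uv,E):
    c=optics.get_calibration(name)
    n=cv2.undistortPoints(np.array(uv,float).reshape(-1,1,2),K(c),np.array(c["dist_coeffs"],float)).reshape(-1,2)
    return E[:3,3], np.c_[n,np.ones(len(n))]@E[:3,:3].T
def onplane(name,uv,z,E):
    o,d=rays(name,uv,E); return o+d*((z-o[2])/d[:,2])[:,None]
def cloud(name,uv,depth,E):
    o,d=rays(name,uv,E); uv=np.array(uv,int).reshape(-1,2); return o+d*depth[uv[:,1],uv[:,0]][:,None]
E
python3 - <<'E'
from h import *
s=ctrl.observe(); print(s)
for n in ["scene","top","wrist"]:
    E=T(n); im,d=optics.read_camera(n); cv2.imwrite(f"pics/{n}0.png",im); np.savez(f"{n}0.npz",im=im,d=d,E=E); print(n,E.round(2).tolist(),optics.get_calibration(n)["fov_y"],(d>0).mean())
E
```

```text
{'time_s': 0.0, 'q': array([1.18295584e+00, 2.41409406e-01, 3.72826845e-03, 1.33521909e+00,
       7.21893171e-06, 1.57078684e+00]), 'joint_velocities': array([-0.00014303,  0.0019741 , -0.0003407 ,  0.00060333,  0.00075213,
       -0.00130157]), 'tau': array([ 3.47813075e-04, -3.72318184e+01,  2.52407295e+01,  1.68956921e-02,
        6.69438418e-05, -2.72523231e-06]), 'tool_pos': array([188.85171424, 462.27402599, 230.41630133]), 'eef_rot': array([-0.60531288, -3.08230407,  0.00324025]), 'force': array([ 0.5550137 , -0.43355769, -0.43465055]), 'torque': array([-0.00151284, -0.02352695, -0.00947225]), 'grip_force': 0.0, 'finger_gap': 85.55945831452937}
scene [[0.47, 0.61, -0.63, 1109.64], [0.88, -0.32, 0.35, -269.88], [0.01, -0.72, -0.69, 758.12], [0.0, 0.0, 0.0, 1.0]] 55.86755265129539 0.9956930272108844
top [[-0.03, -1.0, 0.07, 413.43], [-1.0, 0.03, 0.0, 50.12], [-0.01, -0.07, -1.0, 1424.53], [0.0, 0.0, 0.0, 1.0]] 48.946835066543834 0.9960756802721088
wrist [[0.38, 0.88, 0.28, 116.22], [0.93, -0.36, -0.12, 492.32], [-0.0, 0.31, -0.95, 373.92], [0.0, 0.0, 0.0, 1.0]] 63.0730903152457 0.9960119047619047
```

View pics/top0.png

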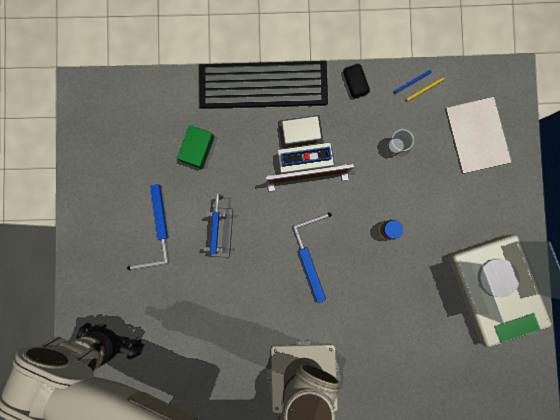

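View pics/scene0.png

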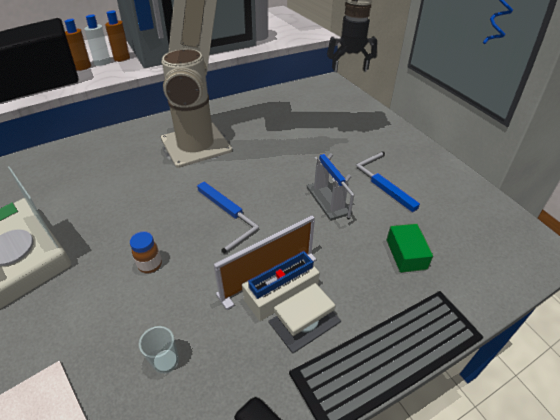

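The top view shows three hooked rods: one in the stand at (215,230), and two loose on the bench at (160,212) and (312,275) with longer grips. The stand rod is the one meant, subject to a size check. The shield is at (310,177), the slot at (306,157) with red at (310,156), the jar at (392,230), the beaker at (400,142) and the tip box at (196,147).

```bash
cat > m.py <<'E'
from h import *
def blobs(n,lo,hi,amin=20):
    z=np.load(n+"0.npz"); im,d,E=z["im"],z["d"],z["E"]
    m=cv2.inRange(cv2.cvtColor(im,cv2.COLOR_BGR2HSV),lo,hi); k,l,s,c=cv2.connectedComponentsWithStats(m)
    for i in range(1,k):
        if s[i,4]>=amin:
            v,u=np.nonzero(l==i); yield c[i].round(),np.c_[u,v],cloud(n,np.c_[u,v],d,E)
if __name__=="__main__":
    for nm,lo,hi in [("blue",(100,120,50),(125,255,255)),("red",(0,170,120),(6,255,255)),("green",(50,120,40),(75,255,255))]:
      for n in ["top","scene"]:
        for c,uv,P in blobs(n,lo,hi,12):
            zt=np.percentile(P[:,2],90); Q=P[abs(P[:,2]-zt)<8]
            (cx,cy),(w,h),a=cv2.minAreaRect(Q[:,:2].astype(np.float32)); 
            X=Q[:,:2]-Q[:,:2].mean(0); ev=np.linalg.svd(X,full_matrices=False)[2][0]
            print(nm,n,c,len(uv),"z90",zt.round(),"ctr",round(cx),round(cy),"size",round(w),round(h),"axisdeg",np.degrees(np.arctan2(ev[1],ev[0])).round(1))
    im=cv2.imread("pics/top0.png"); s=cv2.imread("pics/scene0.png")
    a=cv2.resize(im[185:275,190:250],None,fx=5,fy=5); b=cv2.resize(im[110:200,255:365],None,fx=5,fy=5)[:450,:]
    cv2.imwrite("pics/crop.png",cv2.resize(np.hstack([a,b[:, :450]]),(750,450)))
E
python3 m.py
```

```text
blue top [412.  81.] 128 z90 15.0 ctr 894 -363 size 9 131 axisdeg 119.3
blue top [305. 157.] 216 z90 87.0 ctr 656 -22 size 35 144 axisdeg 96.6
blue top [158. 212.] 551 z90 25.0 ctr 508 428 size 167 30 axisdeg -172.1
blue top [214. 233.] 265 z90 123.0 ctr 437 245 size 17 116 axisdeg 174.3
blue top [393. 229.] 283 z90 93.0 ctr 436 -267 size 51 49 axisdeg 87.3
blue top [312. 275.] 537 z90 26.0 ctr 305 -33 size 168 28 axisdeg -161.8
blue scene [144.  14.] 439 z90 312.0 ctr -621 20 size 56 15 axisdeg -91.6
blue scene [498.  22.] 288 z90 430.0 ctr 269 1012 size 34 60 axisdeg -23.2
blue scene [112.  17.] 110 z90 250.0 ctr -796 -89 size 36 41 axisdeg 7.0
blue scene [91. 21.] 110 z90 250.0 ctr -793 -179 size 43 36 axisdeg -26.9
blue scene [70. 25.] 118 z90 250.0 ctr -797 -271 size 44 34 axisdeg 19.5
blue scene [335.  49.] 15 z90 -12.0 ctr -547 935 size 3 13 axisdeg -55.6
blue scene [267.  72.] 3199 z90 -24.0 ctr -551 562 size 27 658 axisdeg -90.2
blue scene [ 81. 117.] 5155 z90 -22.0 ctr -550 -310 size 21 682 axisdeg -90.0
blue scene [331. 169.] 276 z90 121.0 ctr 439 244 size 18 120 axisdeg -5.0
blue scene [395. 192.] 609 z90 24.0 ctr 508 430 size 166 33 axisdeg 7.8
blue scene [219. 199.] 556 z90 23.0 ctr 306 -33 size 169 30 axisdeg 18.0
blue scene [141. 242.] 384 z90 92.0 ctr 435 -268 size 50 50 axisdeg 22.6
blue scene [280. 274.] 952 z90 85.0 ctr 657 -23 size 39 146 axisdeg -83.1
blue scene [489. 352.] 1008 z90 -334.0 ctr 936 674 size 31 14 axisdeg 62.1
red top [306. 156.] 24 z90 82.0 ctr 658 -24 size 9 16 axisdeg 179.6
red scene [280. 273.] 37 z90 81.0 ctr 656 -26 size 14 14 axisdeg 31.2
green top [195. 146.] 972 z90 58.0 ctr 701 310 size 75 108 axisdeg 158.7
green top [517. 328.] 671 z90 67.0 ctr 146 -610 size 48 119 axisdeg 106.9
green scene [  7. 211.] 165 z90 65.0 ctr 136 -577 size 47 47 axisdeg -20.0
green scene [409. 248.] 1611 z90 56.0 ctr 702 309 size 75 111 axisdeg -20.5
```

View pics/crop.png

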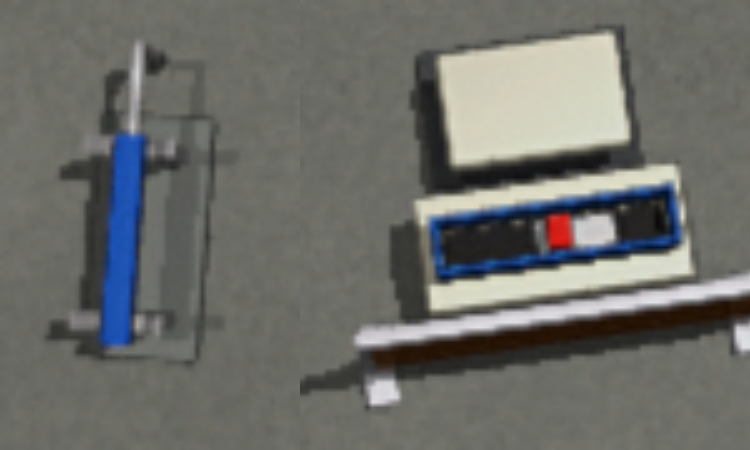

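The crop shows the chosen rod in both forks, with its grip measuring about 118 x 17 and its top at about 120, so it matches. The red piece shows near the middle of the blue slot at about (560,230) in the crop. I'm moving above the rod.

```bash
cat >> h.py <<'E'
def go(x,y,z,head=None):
    "print tool-axis travel from measured pose to target; head = wanted heading of tool y, deg"
    s=ctrl.observe(); M=R.from_rotvec(s["eef_rot"]).as_matrix()
    h=np.degrees(np.arctan2(M[1,1],M[0,1])); print("t",round(s["time_s"],2),"tcp",s["tool_pos"].round(1),"heady",h.round(2),"z",M[:,2].round(3),"F",s["force"].round(2),"gap",s["finger_gap"].round(1))
    if head is not None: print("roll",round(h-head,2)); M=R.from_euler('z',head-h,degrees=True).as_matrix()@M
    print("travel after roll",(M.T@(np.array([x,y,z])-s["tool_pos"])).round(1))
E
python3 -m pendant '{"travel":[[0,0,0],[0,0,0]],"roll":[-8.4,-8.4]}' 85 100
python3 -m pendant '{"travel":[[-23.4,-16.1,0],[-23.4,-16.1,0],[-23.4,-16.1,0],[-23.4,-16.1,0],[-23.4,-16.1,0],[-23.4,-16.1,0],[-23.4,-16.1,0],[-23.4,-16.1,0],[-23.4,-16.1,0],[-23.4,-16.1,0],[-23.4,-16.1,0],[-23.4,-16.1,0],[0,0,0],[0,0,0],[0,0,0]],"roll":[0,0,0,0,0,0,0,0,0,0,0,0,0,0,0]}'
python3 - <<'E'
from h import *
go(450,243.4,230,84.6)
E=T("wrist"); im,d=optics.read_camera("wrist"); cv2.imwrite("pics/w1.png",im); np.savez("wrist0.npz",im=im,d=d,E=E)
import m
for c,uv,P in m.blobs("wrist",(100,120,50),(125,255,255),200):
    zt=np.percentile(P[:,2],60); Q=P[abs(P[:,2]-zt)<5]; 
    (cx,cy),(w,h),a=cv2.minAreaRect(Q[:,:2].astype(np.float32)); X=Q[:,:2]-Q[:,:2].mean(0); ev=np.linalg.svd(X,full_matrices=False)[2][0]
    print(c,len(uv),zt.round(1),round(cx,1),round(cy,1),round(w),round(h),np.degrees(np.arctan2(ev[1],ev[0])).round(2), Q[:,:2].mean(0).round(1))
E
```

```text
time_s: 0.35
tool_pos: [189.0, 462.6, 230.9]
eef_rot: [-0.139, -3.138, 0.001]
force: [-0.6, 0.6, -0.2]
finger_gap: 85.2
grip_force: 0.0
time_s: 1.85
tool_pos: [449.7, 244.3, 231.0]
eef_rot: [-0.148, -3.137, 0.0]
force: [-0.2, -0.7, -0.2]
finger_gap: 84.9
grip_force: 0.0Traceback (most recent call last):
  File "<stdin>", line 2, in <module>
  File "h.py", line 23, in go
    h=np.degrees(np.arctan2(M[1,1],M[0,1])); print("t",round(s["time_s"],2),"tcp",s["tool_pos"].round(1),"heady",h.round(2),"z",M[:,2].round(3),"F",s["force"].round(2),"gap",s["finger_gap"].round(1))
                                                                                                                                                                              ^^^^^^^^^^^^^^^^^^^^^
AttributeError: 'float' object has no attribute 'round'
```

```bash
sed -i 's/s\["finger_gap"\].round(1)/round(float(s["finger_gap"]),1)/' h.py
python3 - <<'E'
from h import *
go(450,243.4,230,84.6)
E=T("wrist"); im,d=optics.read_camera("wrist"); cv2.imwrite("pics/w1.png",im); np.savez("wrist0.npz",im=im,d=d,E=E)
import m
for c,uv,P in m.blobs("wrist",(100,120,50),(125,255,255),200):
    zt=np.percentile(P[:,2],60); Q=P[abs(P[:,2]-zt)<5]; 
    (cx,cy),(w,h),a=cv2.minAreaRect(Q[:,:2].astype(np.float32)); X=Q[:,:2]-Q[:,:2].mean(0); ev=np.linalg.svd(X,full_matrices=False)[2][0]
    print(c,len(uv),zt.round(1),round(cx,1),round(cy,1),round(w),round(h),np.degrees(np.arctan2(ev[1],ev[0])).round(2), Q[:,:2].mean(0).round(1))
E
```

```text
t 1.85 tcp [449.7 244.3 231. ] heady 84.62 z [-0.001 -0.    -1.   ] F [-0.17 -0.73 -0.18] gap 84.9
roll 0.02
travel after roll [-0.4 -0.9  1. ]
[ 18. 110.] 2336 22.8 350.3 -17.7 70 29 5.41 [357.1 -12.1]
[280. 187.] 3073 120.9 437.8 244.2 16 119 -5.24 [433.5 244.7]
[451. 211.] 4552 23.0 508.1 427.7 167 28 7.54 [502.  425.9]
```

View pics/w1.png

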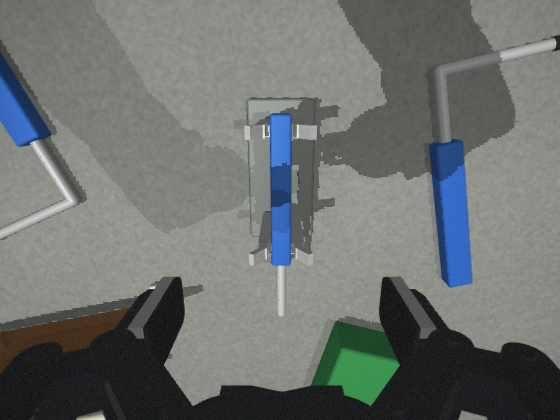

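The wrist view shows the rod straight below at pixel (280,187), with its grip 119 x 16 at (437.8, 244.2). This agrees with the other two views. I'll descend and grip.

```bash
python3 -m pendant '{"travel":[[-0.3,-1.2,20],[0,0,20],[0,0,20],[0,0,20],[0,0,20],[0,0,20],[0,0,10],[0,0,10],[0,0,0],[0,0,0],[0,0,0]],"roll":[0,0,0,0,0,0,0,0,0,0,0]}'
python3 - <<'E'
from h import *
go(450,243.1,91,84.7)
E
```

```text
time_s: 3.0
tool_pos: [451.2, 243.2, 92.3]
eef_rot: [0.148, 3.136, 0.002]
force: [0.6, -0.6, 0.2]
finger_gap: 85.2
grip_force: 0.0
t 3.0 tcp [451.2 243.2  92.3] heady 84.59 z [ 0.002  0.001 -1.   ] F [ 0.62 -0.57  0.2 ] gap 85.2
roll -0.11
travel after roll [ 1.2 -0.2  1.3]
```

```bash
python3 -m pendant '{"travel":[[0,0,1.3],[0,0,0],[0,0,0],[0,0,0],[0,0,0],[0,0,0],[0,0,0],[0,0,0],[0,0,0],[0,0,0],[0,0,0],[0,0,0]],"roll":[0,0,0,0,0,0,0,0,0,0,0,0]}' 8 100
python3 -c "
from h import *
go(450,243.1,91,84.7)"
```

```text
time_s: 4.2
tool_pos: [450.7, 242.9, 90.3]
eef_rot: [0.148, 3.138, 0.0]
force: [-0.0, -0.3, 4.6]
finger_gap: 14.1
grip_force: 97.8
t 4.2 tcp [450.7 242.9  90.3] heady 84.58 z [ 0.  0. -1.] F [-0.03 -0.26  4.56] gap 14.1
roll -0.12
travel after roll [ 0.7  0.2 -0.7]
```

```bash
python3 -m pendant '{"travel":[[0,0,-3],[0,0,-5],[0,0,-10],[0,0,-15],[0,0,-20],[0,0,-20],[0,0,-20],[0,0,-20],[0,0,-20],[0,0,-15],[0,0,-7],[0,0,0],[0,0,0],[0,0,0]],"roll":[0,0,0,0,0,0,0,0,0,0,0,0,0,0]}'
cat > look.py <<'E'
from h import *
import m,sys
tag=sys.argv[1]; x=float(sys.argv[2]); y=float(sys.argv[3]); rr=70
for n in ["scene","top"]:
    E=T(n); im,d=optics.read_camera(n); cv2.imwrite(f"pics/{n}{tag}.png",im); np.savez(n+"0.npz",im=im,d=d,E=E)
    for c,uv,P in m.blobs(n,(100,120,50),(125,255,255),30):
        P=P[(abs(P[:,0]-x)<rr+60)&(abs(P[:,1]-y)<rr)&(P[:,2]>100)]
        if len(P)<25: continue
        q=P.mean(0); ev=np.linalg.svd(P-q,full_matrices=False)[2][0]; ev*=np.sign(ev[0])
        print(n,c,len(P),q.round(1),"axis head",np.degrees(np.arctan2(ev[1],ev[0])).round(2),"pitch",np.degrees(np.arcsin(ev[2])).round(2),"zmax",np.percentile(P[:,2],95).round(1))
E
python3 look.py 1 438 244; python3 -c "
from h import *
go(450,243.1,241,84.7)
im=cv2.imread('pics/scene1.png'); cv2.imwrite('pics/c1.png',cv2.resize(im[60:340,180:450],None,fx=2,fy=2))"
```

```text
time_s: 5.6
tool_pos: [450.0, 242.5, 243.9]
eef_rot: [-0.148, -3.136, 0.002]
force: [0.5, 0.3, -1.3]
finger_gap: 14.5
grip_force: 97.4
scene [344. 125.] 135 [475.4 238.6 268.5] axis head -12.37 pitch -7.23 zmax 273.6
top [207. 210.] 30 [488.6 233.7 298.4] axis head 55.63 pitch -80.4 zmax 403.3
t 5.7 tcp [450.1 242.5 244. ] heady 84.58 z [-0.002 -0.001 -1.   ] F [ 0.97 -1.01 -1.62] gap 14.0
roll -0.12
travel after roll [0.1 0.6 3. ]
```

View pics/c1.png

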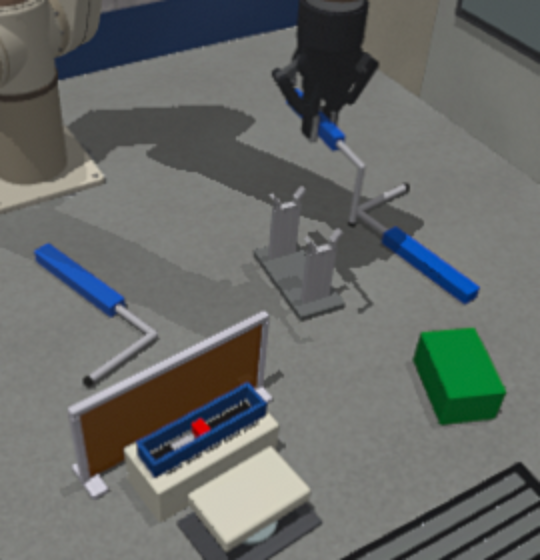

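The rod is held level, its tip at crop (353,221), which is scene pixel (356,170). I'll check that tip against the prediction and measure the station more finely.

```bash
python3 - <<'E'
from h import *
import m
z=np.load("scene0.npz"); im,d,E=z["im"],z["d"],z["E"]
c=optics.get_calibration("scene"); Ei=np.linalg.inv(E)
p,_=cv2.projectPoints(np.array([[547.6,233.4,178.7],[547.6,233.4,263.7]]),cv2.Rodrigues(Ei[:3,:3])[0],Ei[:3,3],K(c),np.array(c["dist_coeffs"],float)); print("pred px",p.reshape(-1,2).round(1))
# hanging bar cloud
v,u=np.mgrid[130:178,345:372]; uv=np.c_[u.ravel(),v.ravel()]; P=cloud("scene",uv,d,E)
k=(P[:,2]>165)&(abs(P[:,0]-548)<40)&(abs(P[:,1]-233)<40); 
for lo,hi in [(165,180),(180,195),(195,210),(210,225),(225,240),(240,255),(255,272)]:
    kk=k&(P[:,2]>=lo)&(P[:,2]<hi); print(lo,kk.sum(),P[kk].mean(0).round(1) if kk.any() else "", uv[kk].mean(0) if kk.any() else "")
print("tip lowest z",P[k][:,2].min(), "px",uv[k][P[k][:,2].argmin()])
# station via stereo of slot blue mask: fit rect at z~85 by rays on plane
for n in ["top","scene"]:
    for cc,uv,P in m.blobs(n,(100,120,50),(125,255,255),100):
        if abs(P[:,0].mean()-656)<25 and abs(P[:,1].mean()+22)<40:
            Q=P[abs(P[:,2]-85)<6]; r=cv2.minAreaRect(Q[:,:2].astype(np.float32)); print(n,"slot",r)
    for cc,uv,P in m.blobs(n,(0,170,120),(6,255,255),12):
        G=onplane(n,uv,80,np.load(n+"0.npz")["E"]); print(n,"red plane80",G.mean(0).round(1),"cloud",np.median(P,0).round(1))
# shield rail: bright grey pixels z 125..140
for n in ["top","scene"]:
    z=np.load(n+"0.npz"); v,u=np.mgrid[0:420,0:560]; uv=np.c_[u.ravel(),v.ravel()]; P=cloud(n,uv,z["d"],z["E"])
    k=(abs(P[:,2]-135)<5)&(abs(P[:,0]-600)<60)&(abs(P[:,1]+27)<160); Q=P[k]; r=cv2.minAreaRect(Q[:,:2].astype(np.float32)); print(n,"rail",k.sum(),r,np.median(Q[:,2]))
E
```

```text
pred px [[355.3 173.1]
 [360.4 143.1]]
165 0  
180 19 [547.8 233.1 187.4] [355.73684211 170.31578947]
195 17 [548.  233.6 201.7] [356.82352941 165.47058824]
210 21 [548.1 233.3 216.9] [357.61904762 160.23809524]
225 19 [548.  233.9 232. ] [358.73684211 154.78947368]
240 14 [547.7 232.9 246.9] [359.21428571 149.42857143]
255 57 [534.8 233.7 264.9] [357.1754386  139.80701754]
tip lowest z 180.62854484443187 px [356 173]
top slot ((655.781005859375, -21.73155975341797), (35.219383239746094, 144.4638214111328), 6.353391170501709)
top red plane80 [657.2 -24.4  80. ] cloud [657.3 -24.2  80.4]
scene slot ((656.42724609375, -22.982742309570312), (37.77323532104492, 145.24853515625), 6.240748882293701)
scene red plane80 [657.1 -26.2  80. ] cloud [656.1 -25.6  78.9]
top rail 303 ((601.7971801757812, -28.45269775390625), (10.813243865966797, 248.6941375732422), 6.710859298706055) 134.5008427207872
scene rail 504 ((601.5165405273438, -29.601058959960938), (12.615421295166016, 248.95022583007812), 6.517229080200195) 133.72673694123864
```

The bar is vertical at (548, 233.4) with the tip at z of about 179, within 1 mm of the prediction. The station origin is about (656.2, -22.6) with heading 6.5°, and the red piece sits at station y of about -2.7. Next I carry the rod over the shield to station y = -28.

```bash
python3 -m pendant '{"travel":[[0,0,0],[0,0,0],[-2,-9,0],[-4,-16,0],[-5,-20,0],[-5,-20,0],[-5,-20,0],[-5,-20,0],[-5,-20,0],[-5,-20,0],[-5,-20,0],[-5,-20,0],[-5,-20,0],[-5,-20,0],[-5,-20,0],[-5,-20,0],[-5,-20,0],[-5,-20,0],[-4,-16,0],[-1.5,-13.7,0]],"roll":[-6,-5.9,0,0,0,0,0,0,0,0,0,0,0,0,0,0,0,0,0,0]}'
python3 -m pendant '{"travel":[[0,0,0],[0,0,0],[0,0,0]],"roll":[0,0,0]}'
python3 look.py 2 547 -63; python3 -c "
from h import *
go(561.7,-61.5,170,96.5)
z=np.load('scene0.npz'); v,u=np.mgrid[0:420,0:560]; P=cloud('scene',np.c_[u.ravel(),v.ravel()],z['d'],z['E'])
k=(abs(P[:,0]-659)<20)&(abs(P[:,1]+50)<20)&(P[:,2]>150)
print('bar',k.sum())
for lo in range(165,255,15):
    q=k&(P[:,2]>=lo)&(P[:,2]<lo+15); print(lo,q.sum(),P[q].mean(0).round(1))
print(P[k][:,2].min())
"
```

```text
time_s: 7.7
tool_pos: [569.5, -82.0, 244.6]
eef_rot: [0.175, -3.136, -0.0]
force: [-0.4, -0.3, -1.5]
finger_gap: 14.3
grip_force: 97.5
time_s: 8.0
tool_pos: [569.1, -79.9, 245.0]
eef_rot: [0.178, -3.136, -0.001]
force: [-0.9, -1.4, -1.5]
finger_gap: 14.6
grip_force: 97.6
scene [216. 174.] 69 [521.8 -94.6 278.6] axis head -10.8 pitch 39.45 zmax 323.0
scene [225. 198.] 249 [592.6 -78.6 270.3] axis head 3.82 pitch -0.16 zmax 275.0
t 8.1 tcp [569.2 -79.7 245.2] heady 96.54 z [ 0.  0. -1.] F [-0.18  0.06 -0.97] gap 14.5
roll 0.04
travel after roll [ 5.4 19.  75.2]
bar 118
165 0 [nan nan nan]
180 15 [668.1 -67.5 187.4]
195 16 [668.3 -67.5 202.6]
210 16 [668.5 -67.3 218.2]
225 19 [667.5 -66.8 232.1]
240 14 [668.3 -68.  248.5]
182.08545278622557<string>:8: RuntimeWarning: Mean of empty slice.
  ret = um.true_divide(
```

```bash
python3 -m pendant '{"travel":[[2,9,0],[2.4,10,0],[0,0,15],[0,0,20],[0,0,20],[0,0,10],[0,0,5],[0,0,0],[0,0,0],[0,0,0]],"roll":[0,0,0,0,0,0,0,0,0,0]}'
python3 look.py 3 547 -63; python3 -c "
from h import *
go(562.7,-61.4,134.3,96.5)
z=np.load('scene0.npz'); v,u=np.mgrid[0:420,0:560]; P=cloud('scene',np.c_[u.ravel(),v.ravel()],z['d'],z['E'])
k=(abs(P[:,0]-659)<20)&(abs(P[:,1]+50)<20)&(P[:,2]>95)
for lo in range(95,200,15):
    q=k&(P[:,2]>=lo)&(P[:,2]<lo+15); print(lo,q.sum(),P[q].mean(0).round(1) if q.any() else '')
cv2.imwrite('pics/c3.png',np.hstack([cv2.resize(cv2.imread('pics/scene3.png')[180:330,190:340],None,fx=2.6,fy=2.6),cv2.resize(cv2.imread('pics/top3.png')[100:200,255:355],(390,390))]))
"
```

```text
time_s: 9.1
tool_pos: [563.5, -62.3, 176.1]
eef_rot: [-0.177, 3.135, -0.001]
force: [0.4, 0.2, -1.4]
finger_gap: 14.6
grip_force: 97.6
scene [227. 197.] 63 [521.6 -78.5 211.6] axis head -15.26 pitch 44.41 zmax 271.7
scene [249. 217.] 210 [588.2 -59.9 202.5] axis head -0.17 pitch -5.39 zmax 206.6
t 9.2 tcp [563.3 -62.3 175.9] heady 96.47 z [ 0.002 -0.    -1.   ] F [ 0.06  0.25 -0.71] gap 14.7
roll -0.03
travel after roll [ 0.6  1.  41.6]
95 0 
110 17 [661.9 -51.7 117.9]
125 19 [662.1 -51.9 131.8]
140 20 [661.8 -51.9 147.1]
155 18 [662.1 -51.4 162.4]
170 21 [662.3 -51.6 177.3]
185 58 [653.9 -51.8 195.9]
```

View pics/c3.png

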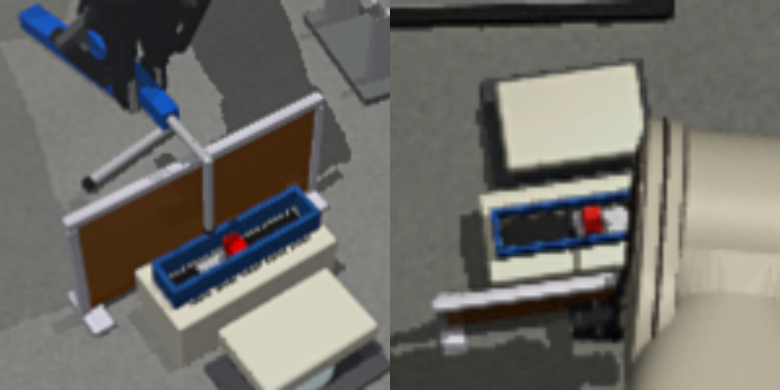

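The tip hangs over the slot at crop (210,228), on the -y side of the red piece at (235,243) and centred across the slot. I'll lower it in stages, watching the force.

```bash
python3 -m pendant '{"travel":[[0,0,10],[0,0,8],[0,0,3],[0,0,3],[0,0,0],[0,0,0]],"roll":[0,0,0,0,0,0]}'
python3 -m pendant '{"travel":[[0,0,2],[0,0,2],[0,0,2],[0,0,0],[0,0,0]],"roll":[0,0,0,0,0]}'
python3 -m pendant '{"travel":[[0,0,2],[0,0,2],[0,0,2],[0,0,1],[0,0,0],[0,0,0]],"roll":[0,0,0,0,0,0]}'
python3 -c "
from h import *
go(562.7,-61.4,134.3,96.5)"
```

```text
time_s: 9.8
tool_pos: [562.9, -62.2, 151.0]
eef_rot: [-0.178, 3.137, 0.0]
force: [0.4, -0.1, -2.9]
finger_gap: 14.9
grip_force: 97.6
time_s: 10.3
tool_pos: [562.7, -62.2, 144.9]
eef_rot: [0.178, -3.136, -0.0]
force: [0.7, -0.9, -0.7]
finger_gap: 14.6
grip_force: 97.6
time_s: 10.9
tool_pos: [562.8, -62.2, 138.0]
eef_rot: [0.178, -3.136, 0.0]
force: [-0.1, 0.5, -1.6]
finger_gap: 14.9
grip_force: 97.6
t 10.9 tcp [562.8 -62.2 138. ] heady 96.48 z [-0. -0. -1.] F [-0.12  0.51 -1.58] gap 14.9
roll -0.02
travel after roll [-0.   0.8  3.7]
```

```bash
python3 -m pendant '{"travel":[[0,0,1.5],[0,0,1],[0,0,0],[0,0,0]],"roll":[0,0,0,0]}'
cat > f.py <<'E'
from h import *
import sys
n=int(sys.argv[1]) if len(sys.argv)>1 else 8
A=[]
for i in range(n):
    s=ctrl.observe(); A.append(np.r_[s["force"],s["torque"]*10,s["tool_pos"],s["tau"][0]]); optics.read_camera("wrist")
A=np.array(A); a=np.radians(6.5); ex=np.array([np.cos(a),np.sin(a),0]); ey=np.array([-np.sin(a),np.cos(a),0])
f=A[:,:3]; mu=A.mean(0)
print("t",round(s["time_s"],2),"Fx",(f@ex).mean().round(2),"Fy",(f@ey).mean().round(2),"+-",(f@ey).std().round(2),"Fz",mu[2].round(2),"|10*T",mu[3:6].round(2),A[:,3:6].std(0).round(2),"| tip y",((mu[6:9]-[656.2,-22.6,0])@ey).round(2),"x",((mu[6:9]-[656.2,-22.6,0])@ex+97.3).round(2),"tcpz",mu[8].round(1))
E
python3 f.py 12
```

```text
time_s: 11.3
tool_pos: [562.8, -62.2, 135.5]
eef_rot: [0.178, -3.137, -0.0]
force: [0.2, 0.3, -1.3]
finger_gap: 14.5
grip_force: 97.6
t 11.85 Fx -0.05 Fy 0.08 +- 0.43 Fz -1.43 |10*T [-0.07  0.24  0.02] [0.32 0.22 0.41] | tip y -28.76 x 0.03 tcpz 135.5
```

```bash
python3 -m pendant '{"travel":[[0,2,0],[0,2,0],[0,2,0],[0,2,0],[0,2,0],[0,1,0],[0,1,0],[0,1,0],[0,1,0],[0,1,0],[0,1,0],[0,1,0]],"roll":[0,0,0,0,0,0,0,0,0,0,0,0]}'
python3 f.py 6
python3 -m pendant '{"travel":[[0,1,0],[0,1,0],[0,1,0],[0,1,0],[0,1,0],[0,1,0],[0,1,0],[0,1,0]],"roll":[0,0,0,0,0,0,0,0]}'
python3 f.py 6
```

```text
time_s: 13.1
tool_pos: [560.9, -45.5, 135.5]
eef_rot: [-0.177, 3.137, -0.001]
force: [-0.0, -1.0, -2.4]
finger_gap: 14.6
grip_force: 97.5
t 13.35 Fx -0.2 Fy -1.17 +- 0.7 Fz -1.62 |10*T [-3.99 -0.25 -1.44] [0.26 0.51 0.26] | tip y -11.83 x 0.03 tcpz 135.5
time_s: 14.2
tool_pos: [559.9, -37.3, 135.5]
eef_rot: [0.178, -3.136, -0.0]
force: [0.8, -0.7, -1.2]
finger_gap: 14.7
grip_force: 97.5
t 14.45 Fx 0.34 Fy -1.21 +- 0.3 Fz -1.18 |10*T [-3.62 -0.08 -1.31] [0.62 0.32 0.21] | tip y -3.58 x 0.01 tcpz 135.5
```

Contact is felt at about 1.4 N of friction, and Tx is a clean force signal (10·Tx of about 2.6 per N). I'll continue.

```bash
python3 -m pendant '{"travel":[[0,1,0],[0,1,0],[0,1,0],[0,1,0],[0,1,0],[0,1,0],[0,1,0],[0,1,0],[0,1,0],[0,1,0]],"roll":[0,0,0,0,0,0,0,0,0,0]}' | grep -A2 force
python3 f.py 2
python3 -m pendant '{"travel":[[0,1,0],[0,1,0],[0,1,0],[0,0.5,0]],"roll":[0,0,0,0]}' | grep -A2 force
python3 f.py 3
```

```text
force: [-0.5, -1.2, -1.8]
finger_gap: 14.5
grip_force: 97.6
t 15.55 Fx -0.14 Fy -1.1 +- 0.07 Fz -1.11 |10*T [-4.04 -0.15 -1.48] [0.34 0.01 0.25] | tip y 6.42 x 0.03 tcpz 135.5
force: [0.0, -1.9, -2.1]
finger_gap: 14.7
grip_force: 97.6
t 16.1 Fx -0.57 Fy -2.02 +- 0.24 Fz -1.76 |10*T [-3.99 -0.14 -1.55] [0.51 0.26 0.19] | tip y 9.88 x 0.03 tcpz 135.5
```

```bash
echo 'sys.exit(1 if mu[3]<-6.3 else 0)' >> f.py
python3 -m pendant '{"travel":[[0,0.5,0],[0,0.5,0]],"roll":[0,0]}' >/dev/null; python3 f.py 3 &&
python3 -m pendant '{"travel":[[0,0.5,0],[0,0.5,0]],"roll":[0,0]}' >/dev/null && python3 f.py 3 &&
python3 -m pendant '{"travel":[[0,0.5,0],[0,0.5,0]],"roll":[0,0]}' >/dev/null && python3 f.py 3 &&
python3 -m pendant '{"travel":[[0,0.5,0],[0,0.5,0]],"roll":[0,0]}' >/dev/null && python3 f.py 3 &&
python3 -m pendant '{"travel":[[0,0.5,0],[0,0.5,0]],"roll":[0,0]}' >/dev/null && python3 f.py 3 &&
python3 -m pendant '{"travel":[[0,0.5,0],[0,0.5,0]],"roll":[0,0]}' >/dev/null && python3 f.py 3
```

```text
t 16.45 Fx -0.2 Fy -1.83 +- 0.12 Fz -1.29 |10*T [-4.32  0.44 -1.49] [0.2  0.24 0.05] | tip y 10.76 x 0.02 tcpz 135.5
t 16.8 Fx 0.02 Fy -1.54 +- 0.47 Fz -1.11 |10*T [-4.1  -0.28 -1.24] [0.3  0.1  0.21] | tip y 11.79 x 0.03 tcpz 135.5
t 17.15 Fx -0.89 Fy -1.49 +- 0.36 Fz -0.94 |10*T [-4.15  0.2  -1.08] [0.19 0.14 0.18] | tip y 12.79 x 0.03 tcpz 135.5
t 17.5 Fx -0.3 Fy -1.83 +- 0.08 Fz -1.13 |10*T [-3.95  0.24 -1.12] [0.28 0.1  0.15] | tip y 13.8 x 0.03 tcpz 135.5
t 17.85 Fx -0.45 Fy -1.31 +- 0.12 Fz -0.65 |10*T [-3.92  0.14 -1.48] [0.42 0.25 0.21] | tip y 14.79 x 0.03 tcpz 135.5
t 18.2 Fx 0.23 Fy -1.77 +- 0.38 Fz -0.08 |10*T [-4.49  0.37 -1.65] [0.22 0.32 0.2 ] | tip y 15.75 x 0.03 tcpz 135.5
```

```bash

python3 -m pendant '{"travel":[[0,0.4,0],[0,0.4,0]],"roll":[0,0]}' >/dev/null; python3 f.py 3 &&
python3 -m pendant '{"travel":[[0,0.4,0],[0,0.4,0]],"roll":[0,0]}' >/dev/null && python3 f.py 3 &&
python3 -m pendant '{"travel":[[0,0.4,0],[0,0.4,0]],"roll":[0,0]}' >/dev/null && python3 f.py 3 &&
python3 -m pendant '{"travel":[[0,0.4,0],[0,0.4,0]],"roll":[0,0]}' >/dev/null && python3 f.py 3 &&
python3 -m pendant '{"travel":[[0,0.4,0],[0,0.4,0]],"roll":[0,0]}' >/dev/null && python3 f.py 3
```

```text
t 18.55 Fx -0.6 Fy -2.76 +- 0.2 Fz -0.76 |10*T [-7.89  0.39 -2.72] [0.15 0.13 0.16] | tip y 16.21 x 0.03 tcpz 135.5
```

The stop is reached at about 2.8 N. I'll raise the push in small steps.

```bash
python3 f.py 4; python3 -m pendant '{"travel":[[0,0.2,0],[0,0,0]],"roll":[0,0]}' >/dev/null; python3 f.py 4
```

```text
t 18.75 Fx -0.91 Fy -2.66 +- 0.76 Fz -0.85 |10*T [-8.25 -0.01 -2.88] [0.17 0.24 0.32] | tip y 16.26 x 0.03 tcpz 135.5
t 19.15 Fx -0.62 Fy -4.17 +- 0.32 Fz -1.02 |10*T [-10.53  -0.25  -3.7 ] [0.27 0.2  0.24] | tip y 16.5 x 0.02 tcpz 135.5
```

```bash
python3 -m pendant '{"travel":[[0,0.15,0],[0,0.1,0],[0,0,0]],"roll":[0,0,0]}' >/dev/null; python3 f.py 10
```

```text
t 19.95 Fx -0.86 Fy -4.86 +- 0.64 Fz -0.96 |10*T [-13.47   0.14  -4.67] [0.39 0.35 0.37] | tip y 16.82 x 0.02 tcpz 135.5
```

The push held at about 5 N for 0.7 s. Now I'll back off, lift out and look.

```bash
python3 -m pendant '{"travel":[[0,-1,0],[0,-2,0],[0,-3,0],[0,-4,0],[0,0,-3],[0,0,-6],[0,0,-10],[0,0,-15],[0,0,-20],[0,0,-20],[0,0,-20],[0,0,-14],[0,0,-4],[0,0,0],[0,0,0],[0,0,0]],"roll":[0,0,0,0,0,0,0,0,0,0,0,0,0,0,0,0]}'
python3 - <<'E'
from h import *
import m
im,d=optics.read_camera("scene"); np.savez("scene0.npz",im=im,d=d,E=T("scene"))
for cc,uv,P in m.blobs("scene",(0,170,120),(6,255,255),8):
    G=onplane("scene",uv,80,T("scene")).mean(0)-[656.2,-22.6,0]; a=np.radians(6.5); print(cc,len(uv),"station x,y",G[0]*np.cos(a)+G[1]*np.sin(a),-G[0]*np.sin(a)+G[1]*np.cos(a))
cv2.imwrite("pics/c4.png",cv2.resize(im[150:330,190:390],None,fx=3,fy=3))
go(450.5,242.8,244,84.6)
E
```

```text
time_s: 21.6
tool_pos: [558.2, -26.6, 246.5]
eef_rot: [0.178, -3.135, -0.0]
force: [0.1, 0.2, -1.0]
finger_gap: 14.7
grip_force: 97.7
[291. 267.] 37 station x,y 0.4347526765817187 26.72015247265045
t 21.65 tcp [558.2 -26.6 246.5] heady 96.48 z [-0.002  0.    -1.   ] F [ 0.75 -0.15 -1.73] gap 14.7
roll 11.88
travel after roll [132.6 258.1   2.8]
```

View pics/c4.png

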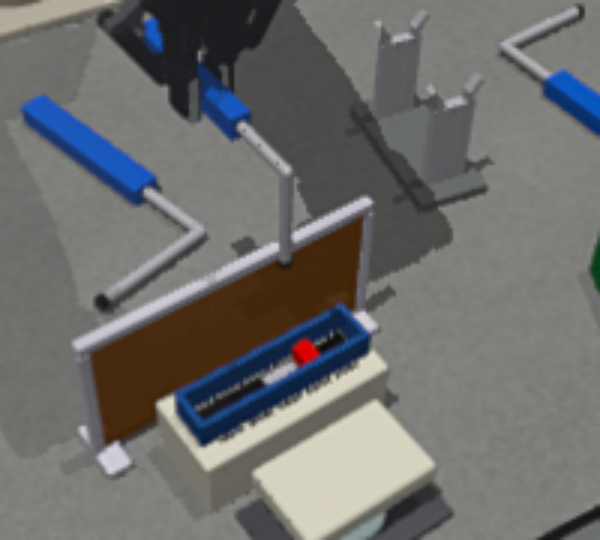

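The picture shows the red piece at crop (306,352), about 30 mm nearer the left end, and the tip clear at (287,260). I'll return to above the stand.

```bash
python3 -m pendant '{"travel":[[3,10,0],[5,18,0],[5.5,20,0],[5.5,20,0],[5.5,20,0],[5.5,20,0],[5.5,20,0],[5.5,20,0],[5.5,20,0],[5.5,20,0],[5.5,20,0],[5.5,20,0],[5.5,20,0],[5,18,0],[3,13.9,0],[0,0,0],[0,0,0],[0,0,0],[0,0,0],[0,0,0]],"roll":[0,0,0,0,0,0,0,0,0,0,0,0,0,0,0,4,4,3.9,0,0]}'
python3 - <<'E'
from h import *
go(450.5,242.8,115,84.6)
E=T("scene"); im,d=optics.read_camera("scene"); np.savez("scene0.npz",im=im,d=d,E=E); cv2.imwrite("pics/s5.png",im)
v,u=np.mgrid[0:420,0:560]; P=cloud("scene",np.c_[u.ravel(),v.ravel()],d,E)
k=(abs(P[:,0]-548)<15)&(abs(P[:,1]-233)<15)&(P[:,2]>165)
for lo in range(170,260,15):
    q=k&(P[:,2]>=lo)&(P[:,2]<lo+15)
    if q.any(): print(lo,q.sum(),P[q].mean(0).round(1))
q=k&(P[:,2]>262); print(P[q].mean(0).round(1))
q=(abs(P[:,1]-236)<14)&(P[:,2]>258)&(P[:,2]<285)&(P[:,0]>498)&(P[:,0]<560); Q=P[q]; print("horizontal bar fit dy/dx deg",np.degrees(np.arctan(np.polyfit(Q[:,0],Q[:,1],1)[0])), "pitch",np.degrees(np.arctan(np.polyfit(Q[:,0],Q[:,2],1)[0])),len(Q))
E
```

```text
time_s: 23.65
tool_pos: [450.9, 242.9, 247.4]
eef_rot: [-0.146, -3.138, 0.0]
force: [0.2, -0.3, -1.2]
finger_gap: 14.3
grip_force: 97.7
t 23.65 tcp [450.9 242.9 247.4] heady 84.67 z [-0. -0. -1.] F [ 0.2  -0.31 -1.17] gap 14.3
roll 0.07
travel after roll [  0.3  -0.2 132.4]
170 2 [550.1 234.2 183.6]
185 19 [549.3 233.8 192.1]
200 18 [549.1 234.  207.3]
215 20 [549.  234.4 222.1]
230 16 [549.  234.  236.5]
245 16 [549.2 232.8 253.2]
[543.3 233.5 268.6]
horizontal bar fit dy/dx deg -6.6305785963265125 pitch -4.565977479790503 79
```

There has been no slip: the bar sits at the same offset as before. I'll lower it into the forks.

```bash
python3 -m pendant '{"travel":[[0.3,-0.2,15],[0,0,20],[0,0,20],[0,0,20],[0,0,20],[0,0,15],[0,0,10],[0,0,5],[0,0,0],[0,0,0]],"roll":[0,0,0,0,0,0,0,0,0,0]}'
python3 -m pendant '{"travel":[[0,0,5],[0,0,5],[0,0,5],[0,0,5],[0,0,5],[0,0,3],[0,0,1],[0,0,0],[0,0,0]],"roll":[0,0,0,0,0,0,0,0,0]}'
python3 f.py 5
```

```text
time_s: 24.7
tool_pos: [451.3, 242.9, 123.2]
eef_rot: [0.148, 3.137, 0.001]
force: [-0.3, -0.1, -0.3]
finger_gap: 14.5
grip_force: 97.8
time_s: 25.6
tool_pos: [451.0, 242.7, 93.7]
eef_rot: [0.149, 3.138, 0.0]
force: [0.4, -0.3, -1.0]
finger_gap: 14.8
grip_force: 97.7
t 25.8 Fx 0.06 Fy 0.1 +- 0.39 Fz -0.97 |10*T [-0.04 -0.14  0.09] [0.35 0.2  0.2 ] | tip y 286.86 x -76.53 tcpz 93.7
```

```bash
python3 -m pendant '{"travel":[[0,0,1],[0,0,1],[0,0,0.5],[0,0,0],[0,0,0]],"roll":[0,0,0,0,0]}'
python3 f.py 4
python3 -m pendant '{"travel":[[0,0,0.6],[0,0,0],[0,0,0]],"roll":[0,0,0]}'
python3 f.py 4
```

```text
time_s: 26.35
tool_pos: [450.8, 242.6, 91.0]
eef_rot: [-0.148, -3.138, 0.0]
force: [-0.3, -0.1, -1.7]
finger_gap: 14.2
grip_force: 97.7
t 26.5 Fx -0.15 Fy -0.29 +- 0.59 Fz -1.78 |10*T [-0.21  0.26 -0.01] [0.32 0.2  0.13] | tip y 286.79 x -76.7 tcpz 91.0
time_s: 26.85
tool_pos: [450.8, 242.6, 90.4]
eef_rot: [-0.149, -3.138, 0.0]
force: [0.2, -0.2, -1.8]
finger_gap: 14.8
grip_force: 97.8
t 27.0 Fx 0.37 Fy 0.0 +- 0.21 Fz -0.89 |10*T [-0.05  0.29  0.08] [0.15 0.17 0.35] | tip y 286.76 x -76.73 tcpz 90.4
```

Almost seated. I'll open slowly, then fully.

```bash
python3 -m pendant '{"travel":[[0,0,0.4],[0,0,0],[0,0,0]],"roll":[0,0,0]}' - 20 | tail -4
python3 -m pendant '{"travel":[[0,0,0],[0,0,0],[0,0,0],[0,0,0],[0,0,0]],"roll":[0,0,0,0,0]}' 24 20
python3 -m pendant '{"travel":[[0,0,0],[0,0,0],[0,0,0],[0,0,0],[0,0,0],[0,0,0],[0,0,0],[0,0,0]],"roll":[0,0,0,0,0,0,0,0]}' 80
python3 -m pendant '{"travel":[[0,0,-5],[0,0,-10],[0,0,-20],[0,0,-25],[0,0,-30],[0,0,-30],[0,0,-20],[0,0,0],[0,0,0],[0,0,0]],"roll":[0,0,0,0,0,0,0,0,0,0]}'
python3 - <<'E'
from h import *
E=T("wrist"); im,d=optics.read_camera("wrist"); cv2.imwrite("pics/w6.png",im); np.savez("wrist0.npz",im=im,d=d,E=E)
im2,d2=optics.read_camera("scene"); np.savez("scene0.npz",im=im2,d=d2,E=T("scene"))
import m
for n in ["wrist","scene"]:
  for c,uv,P in m.blobs(n,(100,120,50),(125,255,255),150):
    zt=np.percentile(P[:,2],70); Q=P[abs(P[:,2]-zt)<6]
    (cx,cy),(w,h),a=cv2.minAreaRect(Q[:,:2].astype(np.float32)); ev=np.linalg.svd(Q-Q.mean(0),full_matrices=False)[2][0]
    if abs(cx-438)<30 and abs(cy-244)<30: print(n,c,len(uv),zt.round(1),round(cx,1),round(cy,1),round(w),round(h),np.degrees(np.arctan2(ev[1],ev[0])).round(2),"pitch",np.degrees(np.arcsin(ev[2])).round(2))
cv2.imwrite("pics/c6.png",np.hstack([cv2.resize(im,(400,300)),cv2.resize(im2[120:270,250:450],(400,300))]))
E
```

```text
eef_rot: [0.149, 3.138, 0.0]
force: [-1.8, -0.3, 2.8]
finger_gap: 14.4
grip_force: 98.3
time_s: 27.85
tool_pos: [450.9, 242.7, 89.9]
eef_rot: [-0.149, -3.138, -0.0]
force: [0.6, 0.7, -0.0]
finger_gap: 24.0
grip_force: 0.0
time_s: 28.65
tool_pos: [450.8, 242.6, 90.0]
eef_rot: [-0.149, -3.138, -0.0]
force: [0.2, 0.4, -1.0]
finger_gap: 80.0
grip_force: 0.0
time_s: 29.65
tool_pos: [450.2, 242.3, 229.0]
eef_rot: [-0.148, -3.136, 0.002]
force: [0.1, -0.4, -0.0]
finger_gap: 79.8
grip_force: 0.0
wrist [282. 188.] 3134 121.1 437.8 243.5 16 119 -5.42 pitch 0.02
scene [331. 169.] 278 119.7 438.8 244.2 18 120 -5.57 pitch -0.12
```

View pics/c6.png

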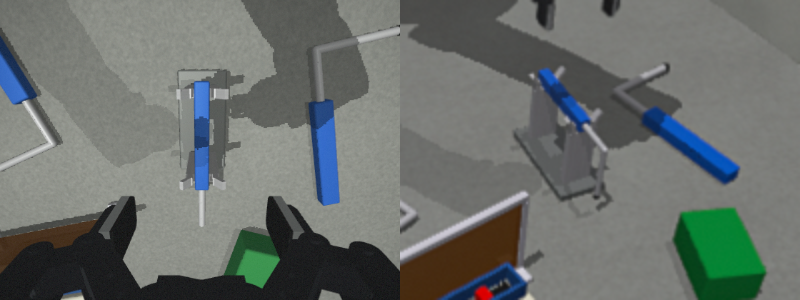

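The rod lies in both forks at (437.8, 243.5), level, within 1 mm of where it started. The gripper is clear, so I'm handing in.

```bash
python3 -c "
from station import order
print(order.hand_in())"
```

```text
the job is handed in; nothing more can be done
None
```

I pushed the thumb piece to its stop and held it there at about 5 N for about 0.7 s, laid the rod back level in both forks within about 1 mm of where it started, and handed the job in (no verdict was returned).

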